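# Scan a contactor and hold it against the sprung mounting plate

### The job

Pick up the contactor and, keeping it upright, show it to the code reader: hold it still for about a second over the red cross with its yellow side sticker at window height facing the window, then the same with its white front label. Then carry it to the sprung fixture and hold it in the air with its metal back flat against the white plate, centred between the orange marks, its top level with the plate's top edge, and press steadily so that the pointer stands in the green zone and never gets to the red; stay like that for a colleague who will drive the screws. The program finishes while still holding and pressing, nothing is put down, and the other things on the bench are left alone.

Things in the scene. Friction and masses are not known exactly. Their poses are not given: they have to be found in the camera images.
- contactor: the contactor, loose: grey block 80 (x) by 45 (y) by 70 (z) mm, 0.25 to 0.47 kg, upright on the bench. Origin at the centre of its underside, z up. +x face: bare aluminium mounting back; -x face: front with brass screws and white label; -y side: yellow sticker. The top shows a white strip at the front and a yellow strip along the -y edge. Grip it across its 45 mm width
- side_label (a point): centre of the yellow sticker on the contactor's -y side, at (0, -22.5, 16) mm in the contactor's frame
- front_label (a point): centre of the white label on the contactor's front (-x) face, at (-40, 0, 30) mm in the contactor's frame
- reader: the code reader, fixed: a black head 60 deep by 70 wide by 60 mm, its top 125 mm above the bench, on a steel foot. Origin on the bench below its window; its own -x axis points straight out of the window, away from the reader. A red cross lies on the bench 100 mm in front of the window
- read_spot (a point): the reading spot: the point in the air 100 mm straight in front of the middle of the window (along the reader's -x), 95 mm above the bench, right over the red cross; axes as the reader's. A label is read within 30 mm of this point with its face squarely (within 15 degrees) towards the window
- fixture: the sprung fixture, fixed; carries the white plate. Origin on the bench below the middle of the plate's free face when unpressed; +x is the way the plate gives. At its +y side, 88 to 114 mm from the middle, a scale post 104 mm high with white, green, yellow, red zones on top; its front 12 mm stands before the plate's face, all else of the fixture is on the +x side
- plate_top (a point): middle of the top edge of the white plate's free face (it looks to the fixture's -x), 115 mm above the bench, moves with the plate; axes as the fixture's. The plate is 150 mm wide (y), 6 thick, from 15 to 115 mm above the bench; orange marks on its top edge 24 mm either side of the middle
- plate (a joint): how far the plate is pushed back along the fixture's +x, in m: 0 unpressed, 0.030 end stop. A spring of 800 N/m pushes it back: 0.013 takes about 10 N. The black pointer on the plate shows it over the scale: white under 0.008, green 0.008 to 0.018 (6 to 14 N), yellow to 0.024, red above 0.024
- spool: bystander: green solder reel, 54 mm across, 40 mm high; origin under its centre
- spray: bystander: clear bottle with blue cap, 60 mm across, 170 mm high; origin under its centre
- screw_tray: bystander: open orange tray 90 by 120 by 28 mm; origin under its centre
- screwdriver: bystander: screwdriver lying on the bench, handle to its own -x

How it is judged (in metres and radians):
On the way, in this order (a step that is already met when the one before it is completed fails the run):
1. the yellow side sticker is held still at the reading spot, facing the window (distance between side_label and read_spot below 0.03 m and angle between the y axis of contactor and the x axis of read_spot, either way round below 0.26 rad and y of reader in the frame of contactor below -0.03 m and angle between contactor's own z axis and vertical below 0.2 rad and linear speed of contactor below 0.03 m/s and contact force between the fingers and contactor above 1 N), for 0.5 s.
2. the white front label is held still at the reading spot, facing the window (distance between front_label and read_spot below 0.03 m and angle between the x axis of contactor and the x axis of read_spot, either way round below 0.26 rad and x of reader in the frame of contactor below -0.03 m and angle between contactor's own z axis and vertical below 0.2 rad and linear speed of contactor below 0.03 m/s and contact force between the fingers and contactor above 1 N), for 0.5 s.
3. the contactor is pressed in place against the plate, pointer in the green (value of joint plate between 0.008 and 0.018 m and contact force between contactor and fixture between 5 and 17 N and y of contactor in the frame of plate_top between -0.01 and 0.01 m and z of contactor in the frame of plate_top between -0.08 and -0.06 m and angle between the x axis of contactor and the x axis of plate_top, either way round below 0.09 rad and x of front_label in the frame of plate_top below -0.07 m and angle between contactor's own z axis and vertical below 0.09 rad and height (world z) of contactor above 0.03 m and contact force between the fingers and contactor above 2 N and linear speed of contactor below 0.01 m/s), for 1 s.
At the end, for the whole second after the job is handed in: Contactor held by the fingers in the air (underside over 30 mm up), upright and square to the plate within 5 degrees, back on the plate, centred and its top level within 10 mm, at rest, pressing with 5 to 17 N, plate pushed back 8 to 18 mm (pointer in the green) (all of step 3); the arm keeps its last pose, push and grip.
It fails at once if the pointer gets into the red (plate pushed back over 24 mm) (value of joint plate above 0.024 m).
It fails at once if the spool is moved by more than 30 mm (distance of spool from where it was at the start of the episode above 0.03 m).
It fails at once if the spray is moved by more than 30 mm (distance of spray from where it was at the start of the episode above 0.03 m).
It fails at once if the screw tray is moved by more than 30 mm (distance of screw_tray from where it was at the start of the episode above 0.03 m).
It fails at once if the screwdriver is moved by more than 30 mm (distance of screwdriver from where it was at the start of the episode above 0.03 m).
It also fails if it takes over 58 s, if anything falls off the work surface, if the arm or the gripper's body presses on something with over 40 N, if the wrist force passes 120 N, or if a joint passes its speed limit or range.

### The arm

A 7-joint arm with a two-finger parallel gripper is mounted at the origin on the work surface. World frame = base frame: x ahead of the robot, y to its left, z up, the work surface at z = 0. Lengths are in m, angles in degrees, forces in N, time in s.
With the tool pointing down it reaches from about 0.4 to 0.925 m from the base axis. Payload 4.1 kg.
Tool frame: the origin (TCP) lies midway between the tips of the shut fingers; the grasp point (between the pads) lies 19 mm behind it (bot.grip_depth is the z of the grasp point in the tool frame, in m); z points along the fingers, y is the line along which they close (so a half turn about z gives the same grasp; the last joint's range is limited). The gripper opens to 85 mm and grips with 20 to 120 N. Pads are 22 mm wide; open, the fingers measure 114 mm over their backs; the gripper's body (76 mm by 85 mm) begins 54 mm behind the grasp point. The pads swing forward as they close: fully open they stand 13 mm farther back than shut.
Start: joints at [57.64, 22.827, 2.584, 88.041, -1.071, 69.15, -2.905], TCP at [0.292, -0.581, 0.196] pointing down, gripper open.
Joint ranges: [-161.44, 161.44], [-28.35, 127.94], [-78.24, 83.42], [0, 140.83], [-78.03, 258.03], [13.02, 114.36], [-168.23, 168.23]. Speed limits (degrees/s): [147.25, 147.25, 180, 180, 180, 180, 180].

### API

Orientations are given as a 3x3 rotation matrix whose columns are the frame's x, y, z axes.
In Python, from bench import bot, viewer, hand_in gives the robot as it stands. The module is installed in compiled form; this text tells all that it offers.
- The arm moves only by the tool move_arm, never from a script. Its argument "moves" is a list of rows, each a list of 2 entries, a list of its own where there are three numbers: the shift along the tool's x, y, z in units of 40 mm (1.0 is 40 mm), then the turn, a rotation vector about the tool's x, y, z in degrees. In form: [[[dx, dy, dz], [ax, ay, az]], ...]. A call has exactly 5 rows; each row shifts and turns the commanded pose from where the row before left it, along the tool's axes as they then stand; what a row does not reach is not made up. A row lasts 1/8 s, in which the tool goes at most 62.5 mm and 10.7 degrees, less where a joint would pass 70% of its speed; a pose out of reach is approached as far as the arm can. A call is refused whole if a number of a shift passes 1 or a number of a turn 10.7, either way. A call with a gripper value outside its range is refused whole. "grip" is the finger opening in mm, from 0 to 85.4, set as the call begins (left out, the last holds). The fingers move at their own pace and stop on an object; "grip_force" is the grip in N (left out, the last holds). Time passes only in rows, so rows that do not move let the fingers close, or fill a call up. It gives the time, the measured TCP pose, the force, the opening and the grip force at its end, in the units of the state.
- bot.state(): the state, without advancing time (a new reading comes with each control period).
- viewer.grab_frame(name): name is "scene" or "top" or "wrist"; returns (picture, depth): 480x640x3 uint8, red, green, blue; 480x640 float32, m along the optical axis (not along the pixel's ray), 0 where there is no reading.
- viewer.camera_info(name): a dict with "K" (3x3 intrinsics, pixels), "rvec" (rotation vector, rad) and "tvec" (3), from world to camera coordinates, as OpenCV has them. Camera axes: x right, y down, z forward; pixel columns grow to the right and rows downward; lengths in m; the calibration is good to about 2 mm. The wrist camera is an equidistant fisheye: a pixel r from the principal point sees the ray r / f radians off the axis. A picture is of the moment at which its call begins: read the wrist's pose just before it. camera_info takes no time and is no camera call; for the wrist camera it gives the pose at the moment of the call.
- hand_in(): hands the job in; it is judged then, once.
The state is a dict: "time": time; "q": joint angles; "qd": joint speeds; "joint_efforts": joint torques, N m; "ee_pos": TCP position; "eef_rot": TCP orientation; "force": force on the tool from outside, world axes, zero at the start; "moment": the same for the moment, N m; "opening": opening from 0.0 (shut) to 1.0 (fully open); "grip_force": force on a finger pad.
Only numpy, scipy, OpenCV 4.12 (cv2) and the standard library are available. Lean on these libraries where they do the work, as an engineer would, in place of code of your own. Each camera call takes 0.05 s, during which the arm holds its last target. There are 200 camera calls.

## Working session

There is one attempt and no reset: what is moved stays moved. The work goes in short steps, Python scripts to look and compute and a tool call to move; the robot and the scene stay as the last step left them, time stands still between calls to the robot, and variables do not carry over. Pictures are saved under pics/ and viewed, at most 10 in all, crops included, and the job is handed in when it is done.

Besides the shell and the picture viewer there is one more tool, called as name(argument=value, ...) on one line, values as JSON. move_arm: Moves the arm, as the interface text tells. Its arguments: {"type":"object","properties":{"moves":{"type":"array"},"grip":{"type":"number"},"grip_force":{"type":"number"}},"required":["moves"]}

```bash
mkdir -p pics; python3 - <<'E'
from bench import bot,viewer
import cv2,numpy as np
s=bot.state();print(s['time'],s['ee_pos'],s['eef_rot'],s['opening'])
for n in("top","scene"):
    p,d=viewer.grab_frame(n);np.savez(f'{n}.npz',p=p,d=d,**viewer.camera_info(n));cv2.imwrite(f'pics/{n}0.png',p[:,:,::-1]);print(n,viewer.camera_info(n))
print(bot.grip_depth)
E
```

```text
0.0 [ 0.29163057 -0.58011237  0.19524684] [[ 8.93412407e-01  4.49236261e-01 -1.02574767e-03]
 [ 4.49237404e-01 -8.93410829e-01  1.68658661e-03]
 [-1.58738213e-04 -1.96762162e-03 -9.99998052e-01]] 1.002093142382603
top {'K': array([[443.73819419,   0.        , 318.96537193],
       [  0.        , 443.73819419, 253.90667694],
       [  0.        ,   0.        ,   1.        ]]), 'rvec': array([ 2.14335966, -2.13175915,  0.20725213]), 'tvec': array([0.02012572, 0.57955752, 1.08827418])}
scene {'K': array([[573.74991831,   0.        , 317.91482048],
       [  0.        , 573.74991831, 249.22942197],
       [  0.        ,   0.        ,   1.        ]]), 'rvec': array([ 1.97320786,  1.61209768, -0.54976829]), 'tvec': array([-0.15906889, -0.3689375 ,  1.56634722])}
-0.0187
```

View pics/top0.png

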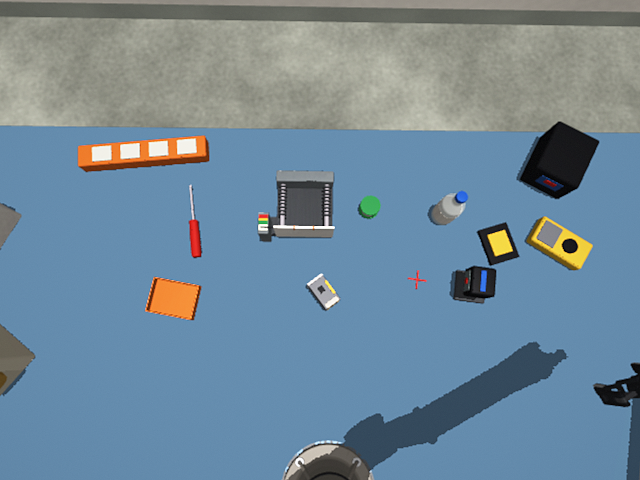

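View pics/scene0.png

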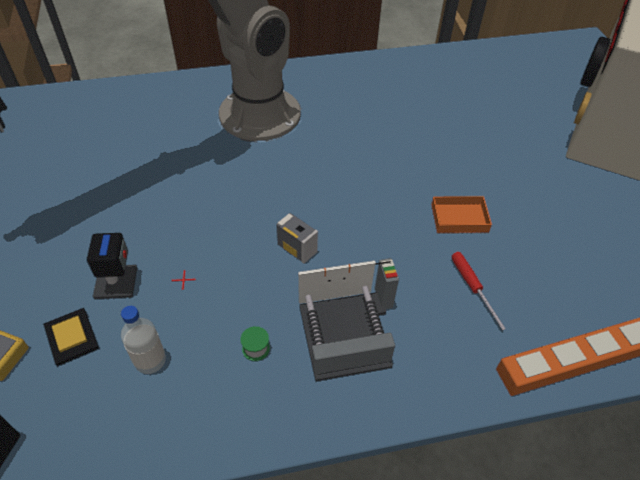

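The top view shows the contactor at about (323,291), the cross at (417,280), the reader at (480,283) with its window to the left, the fixture plate edge at (304,231) and the scale post at (264,224). The scene view shows the contactor at (297,238). I'll zoom in on the contactor and plate.

```bash
cat > h.py <<'E'
import numpy as np,cv2
def load(n):
    z=np.load(n+'.npz');return z['p'],z['d'],z['K'],cv2.Rodrigues(z['rvec'])[0],z['tvec'].ravel()
def cloud(c):
    p,d,K,R,t=c;v,u=np.indices(d.shape);X=np.dstack([(u-K[0,2])/K[0,0]*d,(v-K[1,2])/K[1,1]*d,d]);return (X-t)@R
def onplane(c,uv,z):
    p,d,K,R,t=c;uv=np.atleast_2d(uv);r=np.c_[(uv[:,0]-K[0,2])/K[0,0],(uv[:,1]-K[1,2])/K[1,1],np.ones(len(uv))]@R
    o=-R.T@t;return o+r*((z-o[2])/r[:,2])[:,None]
def rect(P):
    (c,s,a)=cv2.minAreaRect((P[:,:2]*1000).astype(np.float32));return np.round(c,1),np.round(s,1),round(a,2)
E
python3 - <<'E'
from h import *
for n,(u,v) in {'top':(323,291),'scene':(297,238)}.items():
    c=load(n);W=cloud(c);p=c[0]
    print(n,'bench z',np.median(W[...,2][240:330,360:400]) if n=='top' else np.median(W[150:200,320:400,2]))
    hsv=cv2.cvtColor(p,cv2.COLOR_RGB2HSV)
    m=np.zeros(p.shape[:2],bool);m[v-28:v+28,u-28:u+28]=1
    ob=m&(W[...,2]>.03)&(W[...,2]<.09);zt=np.percentile(W[ob][:,2],90)
    tp=ob&(abs(W[...,2]-zt)<.008);print('z top',zt,rect(W[tp]),tp.sum())
    y=tp&(hsv[...,1]>120)&(hsv[...,0]>18)&(hsv[...,0]<35);print('yellow',W[y].mean(0),y.sum())
    w=tp&(hsv[...,1]<30)&(hsv[...,2]>200);print('white',W[w].mean(0),w.sum())
    # cross
    red=(hsv[...,1]>150)&((hsv[...,0]<6)|(hsv[...,0]>174))&(abs(W[...,2])<.01)
    q=np.zeros_like(red); (cu,cv_)=(417,280) if n=='top' else (183,280); q[cv_-15:cv_+15,cu-18:cu+18]=1
    yy,xx=np.nonzero(red&q);print('cross',onplane(c,[((xx.min()+xx.max())/2,(yy.min()+yy.max())/2),(xx.mean(),yy.mean())],0))
    # reader head
    bx=(455,262,500,305) if n=='top' else (80,225,140,300)
    M=np.zeros_like(red);M[bx[1]:bx[3],bx[0]:bx[2]]=1
    h=M&(abs(W[...,2]-.125)<.008);print('reader top',rect(W[h]),W[h][:,2].mean())
    # plate top edge
    bx=(268,215,340,245) if n=='top' else (290,255,385,290)
    M=np.zeros_like(red);M[bx[1]:bx[3],bx[0]:bx[2]]=1
    h=M&(abs(W[...,2]-.115)<.006);print('plate top',rect(W[h]),W[h].mean(0),h.sum())
    o=M&(hsv[...,1]>120)&(hsv[...,0]>4)&(hsv[...,0]<20)&(W[...,2]>.09)
    k,l,st,ce=cv2.connectedComponentsWithStats(o.astype(np.uint8))
    for i in range(1,k):print(' orange',ce[i],st[i,4],onplane(c,ce[i],.115))
a=cv2.imread('pics/top0.png');b=cv2.imread('pics/scene0.png')
f=lambda i,x,y,w,h:cv2.resize(i[y:y+h,x:x+w],(400,300),interpolation=cv2.INTER_CUBIC)
cv2.imwrite('pics/z.png',np.vstack([np.hstack([f(a,287,264,72,54),f(b,257,208,80,60)]),np.hstack([f(a,250,190,100,75),f(b,290,240,120,90)])]))
E
```

```text
top bench z -0.0006989759978639264
z top 0.07179826679618768 (array([483.4,  13.4]), array([79.9, 44.8]), 37.24) 576
yellow [ 0.49377515 -0.00297362  0.06968249] 34
white [0.4791757  0.00978309 0.06964846] 121
cross [[ 0.52097564 -0.23803968  0.        ]
 [ 0.5222627  -0.23900682  0.        ]]
reader top (array([ 505.1, -367.5]), array([61.1, 71. ]), 83.79) 0.12380249253791124
plate top (array([636.2,  68.6]), array([157. ,   7.2]), 89.19) [0.635943   0.06437096 0.11366936] 175
 orange [313.  227.5] 4 [[0.63352668 0.03923386 0.115     ]]
 orange [294. 229.] 1 [[0.62938757 0.08560227 0.115     ]]
scene bench z 0.0007177136960936181
z top 0.07226521543886986 (array([484.1,  11.5]), array([82.2, 46.5]), 36.74) 661
yellow [ 0.49410184 -0.00260749  0.07124322] 49
white [nan nan nan] 0
cross [[ 5.20660970e-01 -2.38500602e-01 -1.11022302e-16]
 [ 5.20625951e-01 -2.38206893e-01  0.00000000e+00]]
reader top (array([ 506.2, -368.5]), array([60.2, 71.3]), 83.37) 0.12463878681166077
plate top (array([636.3,  72.5]), array([169.4,  10.7]), 89.86) [0.63710369 0.06310287 0.11392221] 348
 orange [349.  265.5] 2 [[0.63591138 0.0876474  0.115     ]]
 orange [325. 269.] 1 [[0.63526247 0.04067177 0.115     ]]
 orange [349.  269.5] 4 [[0.64523181 0.08535366 0.115     ]]
 orange [325. 272.] 3 [[0.64222492 0.03915142 0.115     ]]<stdin>:10: RuntimeWarning: Mean of empty slice.
  ret = um.true_divide(
```

View pics/z.png

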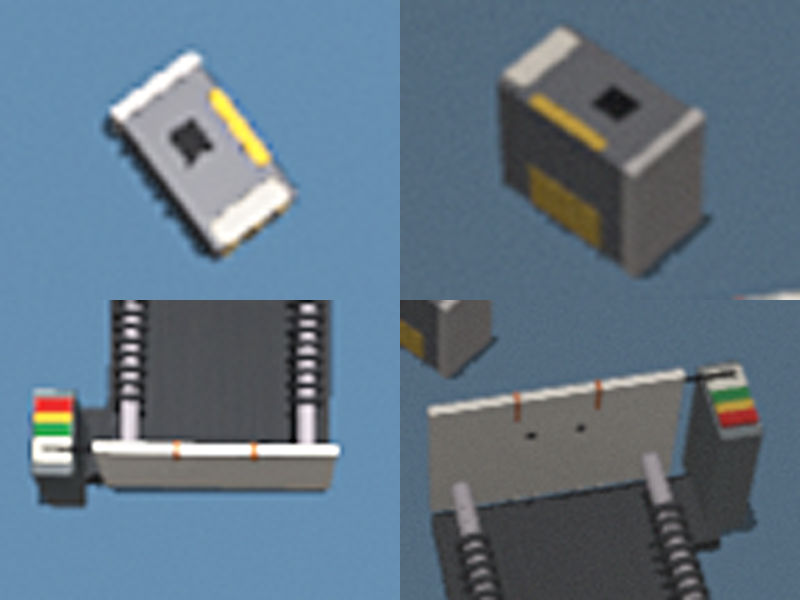

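The zoom shows the contactor's front (wide white strip) at the lower right in the top view and its yellow side at the upper right. That gives a contactor yaw of about +37° and a centre near (0.484, 0.0125). The reader window faces about 83.4°. I'll move above the contactor.

move_arm(moves=[[[0.73, -0.74, 0], [0, 0, 0]], [[0.73, -0.74, 0], [0, 0, 0]], [[0.73, -0.74, 0], [0, 0, 0]], [[0.73, -0.74, 0], [0, 0, 0]], [[0.73, -0.74, 0], [0, 0, 0]]], grip=85)

```text
time: 0.72
ee_pos: [0.356, -0.3813, 0.1959]
eef_rot: [[0.893, 0.449, -0.0], [0.449, -0.893, 0.0], [-0.0, -0.001, -1.0]]
force: [0.5, 1.3, 0.2]
opening: 0.99
grip_force: 0.0
```

move_arm(moves=[[[0.73, -0.74, 0], [0, 0, 0]], [[0.73, -0.74, 0], [0, 0, 0]], [[0.73, -0.74, 0], [0, 0, 0]], [[0.73, -0.74, 0], [0, 0, 0]], [[0.73, -0.74, 0], [0, 0, 0]]])

```text
time: 1.35
ee_pos: [0.4199, -0.1837, 0.1961]
eef_rot: [[0.893, 0.449, -0.0], [0.449, -0.893, -0.0], [-0.0, -0.0, -1.0]]
force: [0.5, 0.4, -0.6]
opening: 0.991
grip_force: 0.0
```

move_arm(moves=[[[0.73, -0.74, 0], [0, 0, 0]], [[0.73, -0.74, 0], [0, 0, 0]], [[0.73, -0.74, 0], [0, 0, 0]], [[0.73, -0.74, 0], [0, 0, 0]], [[0.73, -0.74, 0], [0, 0, -10.3]]])

```text
time: 1.98
ee_pos: [0.4838, 0.0139, 0.196]
eef_rot: [[0.796, 0.606, -0.0], [0.606, -0.796, -0.0], [-0.0, 0.0, -1.0]]
force: [-0.2, 0.1, 0.5]
opening: 0.996
grip_force: 0.0
```

```bash
cat > go.py <<'E'
import sys,numpy as np
from bench import bot
def go(x,y,z,yaw):
    s=bot.state();R=np.array(s['eef_rot']);p=np.array(s['ee_pos'])
    d=R.T@(np.array([x,y,z])-p)/.04;a=np.radians(yaw);T=np.array([[np.cos(a),np.sin(a),0],[np.sin(a),-np.cos(a),0],[0,0,-1.]])
    import cv2
    print('t',round(s['time'],2),'pos',p.round(4),'yaw',np.degrees(np.arctan2(R[1,0],R[0,0])).round(2),'tilt',R[2].round(3),'F',np.round(s['force'],1),'grip',round(float(np.ravel(s['grip_force'])[0]),1),'open',round(s['opening'],3))
    print('units',d.round(3),'turn',np.degrees(cv2.Rodrigues(R.T@T)[0].ravel()).round(2))
if __name__=='__main__':go(*map(float,sys.argv[1:5]))
E
python3 go.py .4837 .0125 .023 37; python3 - <<'E'
from h import *
for n,bx in (('top',(272,222,336,240)),):
    c=load(n);W=cloud(c).copy();M=np.zeros(W.shape[:2],bool);M[bx[1]:bx[3],bx[0]:bx[2]]=1
    f=M&(W[...,2]>.03)&(W[...,2]<.105)&(W[...,0]<.65);P=W[f]
    for k in range(3):
        A=np.c_[P[:,1:],np.ones(len(P))];s=np.linalg.lstsq(A,P[:,0],rcond=None)[0];r=P[:,0]-A@s;P=P[abs(r)<max(.003,2*r.std())]
    print('face x=a*y+b*z+c',s,len(P),r.std(),'x at mid top',s@[.063,.115,1],'yaw',-np.degrees(np.arctan(s[0])))
for n,bx in (('top',(268,218,340,240)),('scene',(296,258,380,285))):
    c=load(n);W=cloud(c);M=np.zeros(W.shape[:2],bool);M[bx[1]:bx[3],bx[0]:bx[2]]=1
    hsv=cv2.cvtColor(c[0],cv2.COLOR_RGB2HSV)
    t=M&(abs(W[...,2]-.114)<.005)&(hsv[...,2]>(190))&(hsv[...,1]<40)
    P=W[t];v=cv2.fitLine((P[:,:2]).astype(np.float32),cv2.DIST_HUBER,0,.001,.001).ravel();print(n,'edge line',v,'yaw',np.degrees(np.arctan2(v[1],v[0]))%180-90,len(P),P.min(0),P.max(0))
    o=M&(hsv[...,0]<20)&(hsv[...,1]>60)&(W[...,2]>.105);k,l,st,ce=cv2.connectedComponentsWithStats(o.astype(np.uint8),connectivity=8)
    for i in range(1,k):print(' or',st[i,4],ce[i],onplane(c,ce[i],.115).round(4))
E
```

```text
t 1.98 pos [0.4838 0.0139 0.196 ] yaw 37.27 tilt [-0.  0. -1.] F [-0.2  0.1  0.5] grip 0.0 open 0.996
units [-0.021  0.026  4.326] turn [0.   0.03 0.27]
face x=a*y+b*z+c [ 0.00818803 -0.00079658  0.63319432] 383 0.0004709899488041284 x at mid top 0.6336185576152178 yaw -0.46912890571313115
top edge line [0.00927347 0.999957   0.63573676 0.0613576 ] yaw -0.53134155 153 [ 0.63249865 -0.00992424  0.10904908] [0.64012284 0.13708453 0.11870093]
 or 6 [293.5        226.66666667] [[0.6352 0.0869 0.115 ]]
 or 3 [313. 227.] [[0.6348 0.0392 0.115 ]]
scene edge line [0.00818108 0.99996656 0.63569564 0.06319129] yaw -0.46875 122 [ 0.63089691 -0.00937676  0.1106524 ] [0.63931022 0.13827337 0.11858445]
 or 11 [349.27272727 266.81818182] [[0.6391 0.0874 0.115 ]]
 or 11 [324.45454545 270.27272727] [[0.638 0.039 0.115]]
```

The plate face is at x≈0.633, y≈0.063, with a yaw of −0.5°. I'll descend, grip and lift.

move_arm(moves=[[[0, 0, 0.95], [0, 0, 0]], [[0, 0, 0.95], [0, 0, 0]], [[0, 0, 0.95], [0, 0, 0]], [[0, 0, 0.9], [0, 0, 0]], [[0, 0, 0.57], [0, 0, 0]]])

```text
time: 2.6
ee_pos: [0.4823, 0.0125, 0.0215]
eef_rot: [[0.799, 0.602, -0.003], [0.602, -0.799, -0.0], [-0.002, -0.002, -1.0]]
force: [-1.0, 1.2, 0.7]
opening: 0.998
grip_force: 0.0
```

move_arm(moves=[[[0, 0, 0], [0, 0, 0]], [[0, 0, 0], [0, 0, 0]], [[0, 0, 0], [0, 0, 0]], [[0, 0, 0], [0, 0, 0]], [[0, 0, 0], [0, 0, 0]]], grip=30, grip_force=80)

```text
time: 3.22
ee_pos: [0.4849, 0.0129, 0.0251]
eef_rot: [[0.799, 0.602, 0.002], [0.602, -0.799, -0.0], [0.002, 0.002, -1.0]]
force: [-1.7, 0.6, 5.7]
opening: 0.497
grip_force: 81.8
```

move_arm(moves=[[[0, 0, 0], [0, 0, 0]], [[0, 0, 0], [0, 0, 0]], [[0, 0, 0], [0, 0, 0]], [[0, 0, 0], [0, 0, 0]], [[0, 0, 0], [0, 0, 0]]])

```text
time: 3.85
ee_pos: [0.4849, 0.0129, 0.0251]
eef_rot: [[0.799, 0.602, 0.002], [0.602, -0.799, -0.0], [0.002, 0.002, -1.0]]
force: [-1.9, 0.3, 6.5]
opening: 0.499
grip_force: 81.8
```

```bash
python3 go.py .4837 .0125 .102 37; python3 - <<'E'
from bench import viewer
import cv2
p,d=viewer.grab_frame('scene');cv2.imwrite('pics/g1.png',cv2.resize(p[130:330,170:410,::-1],(720,600)))
E
```

```text
t 3.85 pos [0.4849 0.0129 0.0251] yaw 36.99 tilt [ 0.002  0.002 -1.   ] F [-1.9  0.3  6.5] grip 81.8 open 0.499
units [-0.026 -0.007 -1.923] turn [ 0.09 -0.1  -0.01]
```

View pics/g1.png

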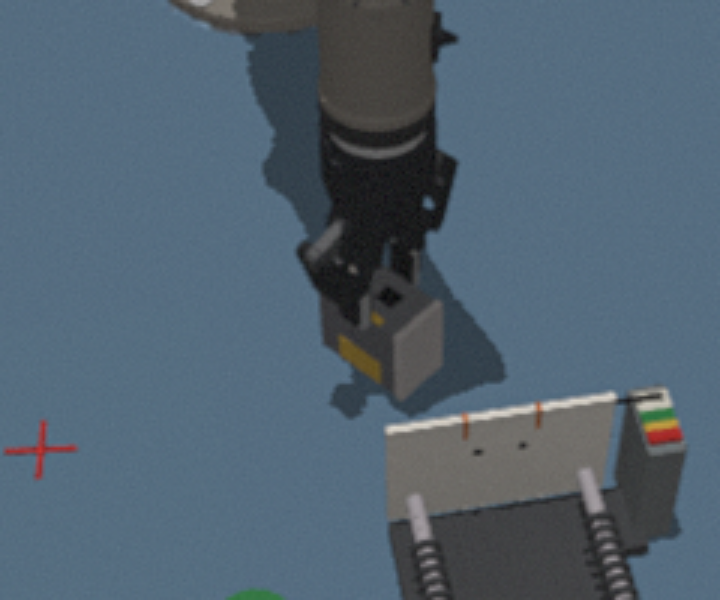

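The contactor is held squarely with its yellow side towards the cross side. I'll lift it, turn to yaw −6.6° and carry it to the reader.

move_arm(moves=[[[0, 0, -0.6], [0, 0, 0]], [[0, 0, -0.8], [0, 0, 10.7]], [[0, 0, -0.57], [0, 0, 10.7]], [[0, 0, 0], [0, 0, 10.7]], [[0, 0, 0], [0, 0, 10.7]]])

```text
time: 4.53
ee_pos: [0.484, 0.0125, 0.103]
eef_rot: [[0.994, -0.107, 0.001], [-0.107, -0.994, -0.0], [0.001, 0.0, -1.0]]
force: [-0.2, 0.8, -1.5]
opening: 0.495
grip_force: 82.4
```

move_arm(moves=[[[0.2, 0.6, 0], [0, 0, 0.8]], [[0.3, 0.95, 0], [0, 0, 0]], [[0.3, 0.95, 0], [0, 0, 0]], [[0.3, 0.95, 0], [0, 0, 0]], [[0.3, 0.95, 0], [0, 0, 0]]])

```text
time: 5.15
ee_pos: [0.5196, -0.1699, 0.1025]
eef_rot: [[0.993, -0.115, 0.001], [-0.115, -0.993, -0.0], [0.001, 0.0, -1.0]]
force: [0.6, 1.1, -3.1]
opening: 0.501
grip_force: 82.3
```

```bash
python3 go.py .5234 -.216 .104 -6.6
```

```text
t 5.15 pos [ 0.5196 -0.1699  0.1025] yaw -6.61 tilt [ 0.001  0.    -1.   ] F [ 0.6  1.1 -3.1] grip 82.3 open 0.501
units [ 0.227  1.135 -0.036] turn [ 0.01 -0.04 -0.01]
```

move_arm(moves=[[[0.13, 0.7, -0.04], [0, 0, 0]], [[0.1, 0.43, 0], [0, 0, 0]], [[0, 0, 0], [0, 0, 0]], [[0, 0, 0], [0, 0, 0]], [[0, 0, 0], [0, 0, 0]]])

```text
time: 5.78
ee_pos: [0.5237, -0.2127, 0.1039]
eef_rot: [[0.994, -0.113, -0.0], [-0.113, -0.994, 0.001], [-0.0, -0.001, -1.0]]
force: [0.4, -0.1, -2.7]
opening: 0.497
grip_force: 82.4
```

move_arm(moves=[[[0, 0, 0], [0, 0, 0]], [[0, 0, 0], [0, 0, 0]], [[0, 0, 0], [0, 0, 0]], [[0, 0, 0], [0, 0, 0]], [[0, 0, 0], [0, 0, 0]]])

```text
time: 6.4
ee_pos: [0.5235, -0.2146, 0.1039]
eef_rot: [[0.993, -0.115, 0.0], [-0.115, -0.993, -0.0], [0.0, 0.0, -1.0]]
force: [-1.3, -0.1, -2.6]
opening: 0.495
grip_force: 82.4
```

```bash
python3 go.py .5264 -.1985 .09 83.4; python3 - <<'E'
from bench import viewer
import cv2,numpy as np
t=viewer.grab_frame('top')[0];p=viewer.grab_frame('scene')[0]
f=lambda i,x,y:cv2.resize(i[y:y+150,x:x+200,::-1],(400,300),interpolation=cv2.INTER_CUBIC)
cv2.imwrite('pics/r1.png',np.hstack([f(t,350,200),f(p,70,170)]))
E
```

```text
t 6.4 pos [ 0.5235 -0.2146  0.1039] yaw -6.62 tilt [ 0.  0. -1.] F [-1.3 -0.1 -2.6] grip 82.4 open 0.495
units [ 0.026 -0.407  0.348] turn [  0.     0.   -90.02]
```

View pics/r1.png

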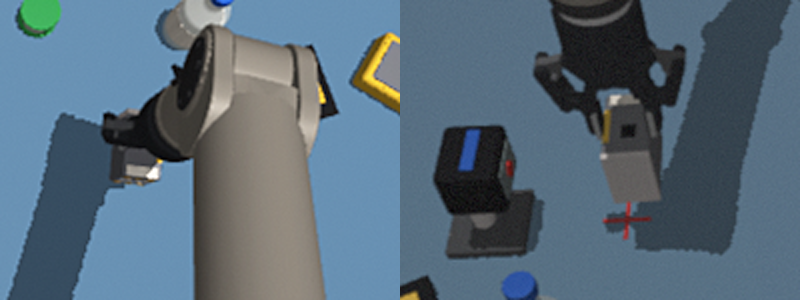

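The side sticker is held facing the window over the cross. I'll hold a bit more, then turn by 90°.

move_arm(moves=[[[0, 0, 0], [0, 0, 0]], [[0, 0, 0], [0, 0, 0]], [[0, 0, 0], [0, 0, 0]], [[0, 0, 0], [0, 0, 0]], [[0, 0, 0], [0, 0, 0]]])

```text
time: 7.12
ee_pos: [0.5235, -0.2145, 0.1039]
eef_rot: [[0.993, -0.115, 0.0], [-0.115, -0.993, -0.0], [0.0, 0.0, -1.0]]
force: [-0.1, -0.3, -2.0]
opening: 0.494
grip_force: 82.4
```

move_arm(moves=[[[0.03, -0.4, 0], [0, 0, -8]], [[0, 0, 0.18], [0, 0, -10]], [[0, 0, 0.17], [0, 0, -10]], [[0, 0, 0], [0, 0, -10]], [[0, 0, 0], [0, 0, -10]]])

```text
time: 7.75
ee_pos: [0.5265, -0.1988, 0.0898]
eef_rot: [[0.746, 0.665, -0.0], [0.665, -0.746, -0.0], [-0.0, -0.0, -1.0]]
force: [-0.2, -0.6, -2.0]
opening: 0.496
grip_force: 82.4
```

move_arm(moves=[[[0, 0, 0], [0, 0, -10]], [[0, 0, 0], [0, 0, -10]], [[0, 0, 0], [0, 0, -10]], [[0, 0, 0], [0, 0, -8]], [[0, 0, 0], [0, 0, -4]]])

```text
time: 8.38
ee_pos: [0.5265, -0.1989, 0.0899]
eef_rot: [[0.113, 0.994, 0.0], [0.994, -0.113, -0.0], [-0.0, 0.0, -1.0]]
force: [-0.4, 0.3, -2.2]
opening: 0.499
grip_force: 82.4
```

```bash
python3 go.py .5264 -.1985 .09 83.4
```

```text
t 8.38 pos [ 0.5265 -0.1989  0.0899] yaw 83.53 tilt [-0.  0. -1.] F [-0.4  0.3 -2.2] grip 82.4 open 0.499
units [ 0.011 -0.004 -0.002] turn [0.   0.   0.13]
```

move_arm(moves=[[[0, 0, 0], [0, 0, 0]], [[0, 0, 0], [0, 0, 0]], [[0, 0, 0], [0, 0, 0]], [[0, 0, 0], [0, 0, 0]], [[0, 0, 0], [0, 0, 0]]])

```text
time: 9.0
ee_pos: [0.5266, -0.1987, 0.0899]
eef_rot: [[0.115, 0.993, 0.0], [0.993, -0.115, -0.0], [-0.0, 0.0, -1.0]]
force: [0.4, -0.8, -2.3]
opening: 0.497
grip_force: 82.4
```

move_arm(moves=[[[0, 0, 0], [0, 0, 0]], [[0, 0, 0], [0, 0, 0]], [[0, 0, 0], [0, 0, 0]], [[0, 0, 0], [0, 0, 0]], [[0, 0, 0], [0, 0, 0]]])

```text
time: 9.62
ee_pos: [0.5266, -0.1987, 0.0899]
eef_rot: [[0.115, 0.993, 0.0], [0.993, -0.115, -0.0], [-0.0, 0.0, -1.0]]
force: [-0.6, -0.4, -2.7]
opening: 0.495
grip_force: 82.4
```

move_arm(moves=[[[0, 0, 0], [0, 0, 6]], [[0, 0, 0], [0, 0, 10]], [[0, 0, 0], [0, 0, 10]], [[0, 0, 0], [0, 0, 10]], [[0, 0, 0], [0, 0, 10]]])

```text
time: 10.25
ee_pos: [0.5266, -0.1987, 0.0899]
eef_rot: [[0.798, 0.603, 0.0], [0.603, -0.798, -0.0], [-0.0, 0.0, -1.0]]
force: [0.2, 1.0, -2.2]
opening: 0.498
grip_force: 82.4
```

move_arm(moves=[[[0, 0, 0], [0, 0, 10]], [[0, 0, 0], [0, 0, 10]], [[0, 0, 0], [0, 0, 10]], [[0, 0, 0], [0, 0, 8]], [[0, -0.5, 0], [0, 0, 0]]])

```text
time: 10.88
ee_pos: [0.5266, -0.1798, 0.0899]
eef_rot: [[1.0, -0.012, 0.0], [-0.012, -1.0, -0.001], [0.0, 0.001, -1.0]]
force: [-0.0, 0.2, -2.3]
opening: 0.492
grip_force: 82.4
```

move_arm(moves=[[[0.1, -0.9, 0], [0, 0, 0]], [[0.1, -0.9, 0], [0, 0, 0]], [[0.1, -0.9, 0], [0, 0, 0]], [[0.1, -0.9, 0.1], [0, 0, 0]], [[0.1, -0.9, 0.1], [0, 0, 0]]])

```text
time: 11.5
ee_pos: [0.5483, 0.0041, 0.082]
eef_rot: [[1.0, -0.006, 0.0], [-0.006, -1.0, 0.001], [0.0, -0.001, -1.0]]
force: [0.5, 0.5, -2.2]
opening: 0.5
grip_force: 82.4
```

```bash
python3 go.py .555 .0632 .07 -.5
```

```text
t 11.5 pos [0.5483 0.0041 0.082 ] yaw -0.36 tilt [ 0.    -0.001 -1.   ] F [ 0.5  0.5 -2.2] grip 82.4 open 0.5
units [ 0.158 -1.478  0.3  ] turn [-0.04 -0.01  0.14]
```

move_arm(moves=[[[0.1, -0.7, 0.15], [0, 0, 0.1]], [[0.05, -0.5, 0.15], [0, 0, 0]], [[0, -0.2, 0], [0, 0, 0]], [[0, 0, 0], [0, 0, 0]], [[0, 0, 0], [0, 0, 0]]])

```text
time: 12.12
ee_pos: [0.5553, 0.0558, 0.0701]
eef_rot: [[1.0, -0.013, 0.0], [-0.013, -1.0, -0.001], [0.0, 0.001, -1.0]]
force: [-0.5, -1.0, -1.9]
opening: 0.497
grip_force: 82.3
```

```bash
python3 go.py .555 .0632 .07 -.5; python3 - <<'E'
from bench import viewer
import cv2,numpy as np
from h import *
t,dt=viewer.grab_frame('top');i=viewer.camera_info('top');np.savez('top2.npz',p=t,d=dt,**i)
p,dp=viewer.grab_frame('scene');i=viewer.camera_info('scene');np.savez('scene2.npz',p=p,d=dp,**i)
w,dw=viewer.grab_frame('wrist')
for n in('top2','scene2'):
    c=load(n);W=cloud(c);
    f=(W[...,0]>.56)&(W[...,0]<.61)&(W[...,1]>.03)&(W[...,1]<.1)&(W[...,2]>.03)&(W[...,2]<.125)
    Q=W[f];print(n,f.sum(),Q.min(0) if len(Q) else '',Q.max(0) if len(Q) else '')
    b=f&(W[...,2]<.108)&(W[...,2]>.055)
    if b.sum()>30:
        P=W[b];A=np.c_[P[:,1:],np.ones(len(P))]
        for k in range(3):
            s=np.linalg.lstsq(A,P[:,0],rcond=None)[0];r=P[:,0]-A@s;k=abs(r)<max(.002,1.5*r.std());P=P[k];A=A[k]
        print(' back: x=a y+b z+c',s,len(P),r.std(),'mid x',s@[.063,.08,1],'y',P[:,1].min(),P[:,1].max(),'zmax',P[:,2].max())
f=lambda i,x,y,W,H:cv2.resize(i[y:y+H,x:x+W,::-1],(400,300),interpolation=cv2.INTER_CUBIC)
cv2.imwrite('pics/p1.png',np.vstack([np.hstack([f(t,240,190,120,90),f(p,270,190,140,105)]),np.hstack([f(w,0,0,640,480)]*1+[np.zeros((300,400,3),np.uint8)])]))
E
```

```text
t 12.12 pos [0.5553 0.0558 0.0701] yaw -0.76 tilt [ 0.     0.001 -1.   ] F [-0.5 -1.  -1.9] grip 82.3 open 0.497
units [-0.011 -0.186  0.003] turn [ 0.05 -0.02 -0.26]
top2 0  
scene2 758 [0.56003965 0.03123263 0.04585125] [0.59706667 0.08870896 0.12491264]
 back: x=a y+b z+c [0.01896957 0.00979673 0.59162658] 270 0.0013018601325258743 mid x 0.5936054023147507 y 0.03171949744202971 0.0769107156439686 zmax 0.10778223157622599
```

View pics/p1.png

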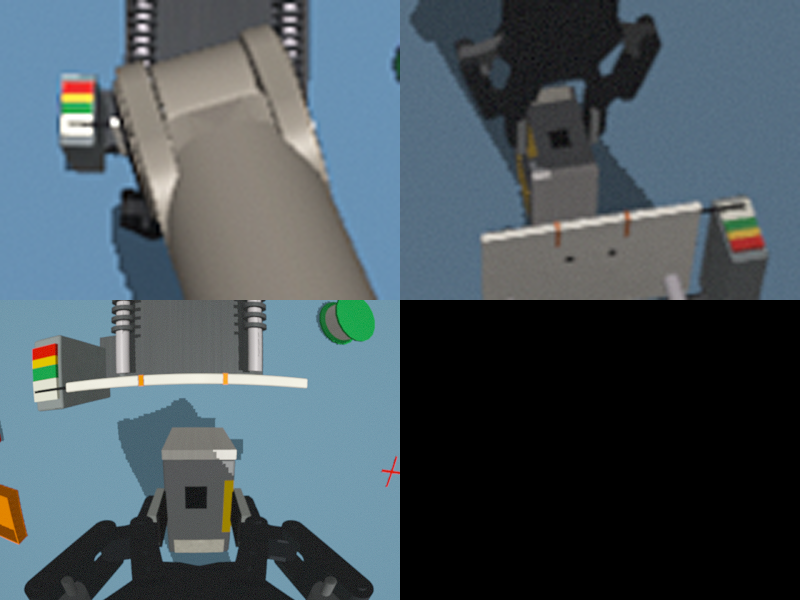

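The wrist view shows the contactor square to the plate, about 39 mm short and a little to the right. The other objects are untouched. I'll centre it and approach.

move_arm(moves=[[[0, -0.2, 0], [0, 0, -0.2]], [[0.25, 0, 0], [0, 0, 0]], [[0.25, 0, 0], [0, 0, 0]], [[0.25, 0, 0], [0, 0, 0]], [[0, 0, 0], [0, 0, 0]]])

```text
time: 12.9
ee_pos: [0.5865, 0.0645, 0.0698]
eef_rot: [[1.0, -0.01, 0.001], [-0.01, -1.0, 0.0], [0.001, -0.0, -1.0]]
force: [-0.2, 0.6, -2.0]
opening: 0.498
grip_force: 82.3
```

move_arm(moves=[[[0.1, 0, 0], [0, 0, 0]], [[0.1, 0, 0], [0, 0, 0]], [[0.05, 0, 0], [0, 0, 0]], [[0.05, 0, 0], [0, 0, 0]], [[0, 0, 0], [0, 0, 0]]])

```text
time: 13.52
ee_pos: [0.5969, 0.0645, 0.0698]
eef_rot: [[1.0, -0.009, -0.001], [-0.009, -1.0, -0.0], [-0.001, 0.0, -1.0]]
force: [-2.2, 0.3, -1.3]
opening: 0.497
grip_force: 82.5
```

```bash
python3 go.py .607 .064 .07 -.5; python3 - <<'E'
from bench import viewer
import cv2,numpy as np
p,dp=viewer.grab_frame('scene');w,dw=viewer.grab_frame('wrist')
cv2.imwrite('pics/p2.png',np.hstack([cv2.resize(p[190:295,270:410,::-1],(400,300)),cv2.resize(w[100:400,0:400,::-1],(400,300))]))
E
```

```text
t 13.53 pos [0.5969 0.0645 0.0698] yaw -0.5 tilt [-0.001  0.    -1.   ] F [-2.2  0.3 -1.3] grip 82.5 open 0.497
units [ 0.252  0.011 -0.006] turn [ 0.02  0.06 -0.  ]
```

View pics/p2.png

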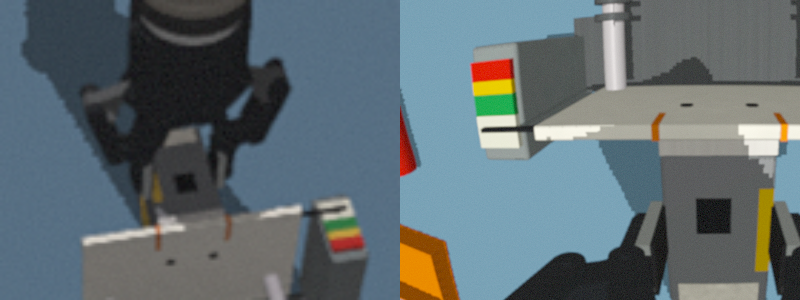

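The contactor touches the plate at about x = 0.594 and sits centred between the marks. Next I'll press about 10 mm further.

move_arm(moves=[[[0.06, 0, 0], [0, 0, 0]], [[0.06, 0, 0], [0, 0, 0]], [[0.06, 0, 0], [0, 0, 0]], [[0.06, 0, 0], [0, 0, 0]], [[0, 0, 0], [0, 0, 0]]])

```text
time: 14.25
ee_pos: [0.6045, 0.0645, 0.0695]
eef_rot: [[1.0, -0.009, -0.005], [-0.009, -1.0, -0.001], [-0.005, 0.001, -1.0]]
force: [-8.3, 0.6, 3.1]
opening: 0.496
grip_force: 82.9
```

move_arm(moves=[[[0, 0, 0], [0, 0, 0]], [[0, 0, 0], [0, 0, 0]], [[0, 0, 0], [0, 0, 0]], [[0, 0, 0], [0, 0, 0]], [[0, 0, 0], [0, 0, 0]]])

```text
time: 14.88
ee_pos: [0.6044, 0.0645, 0.0695]
eef_rot: [[1.0, -0.009, -0.005], [-0.009, -1.0, -0.001], [-0.005, 0.001, -1.0]]
force: [-7.8, -0.5, 2.9]
opening: 0.502
grip_force: 82.9
```

```bash
python3 go.py .607 .064 .07 -.5; python3 - <<'E'
from bench import viewer
import cv2,numpy as np
p,dp=viewer.grab_frame('scene');w,dw=viewer.grab_frame('wrist')
cv2.imwrite('pics/p3.png',np.hstack([cv2.resize(p[190:295,270:410,::-1],(400,300)),cv2.resize(w[100:400,0:400,::-1],(400,300))]))
E
```

```text
t 14.88 pos [0.6044 0.0645 0.0695] yaw -0.5 tilt [-0.005  0.001 -1.   ] F [-7.8 -0.5  2.9] grip 82.9 open 0.502
units [ 0.065  0.011 -0.013] turn [0.05 0.31 0.  ]
```

View pics/p3.png

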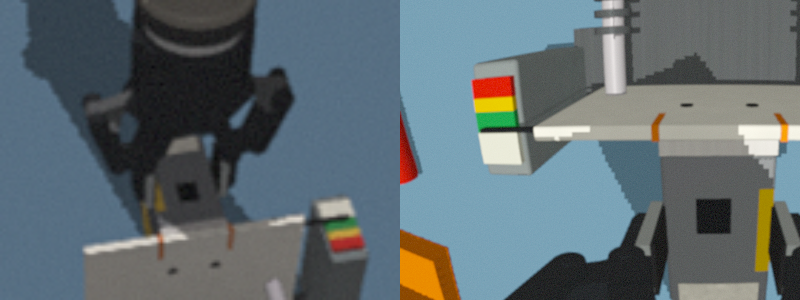

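The pointer is just entering the green, at about 8 N. I'll press about 3 mm more and hold.

move_arm(moves=[[[0.04, 0, 0], [0, 0, 0]], [[0.04, 0, 0], [0, 0, 0]], [[0.02, 0, 0], [0, 0, 0]], [[0, 0, 0], [0, 0, 0]], [[0, 0, 0], [0, 0, 0]]])

```text
time: 15.6
ee_pos: [0.6073, 0.0644, 0.0695]
eef_rot: [[1.0, -0.009, -0.008], [-0.009, -1.0, -0.001], [-0.008, 0.001, -1.0]]
force: [-10.6, -0.5, 4.9]
opening: 0.498
grip_force: 83.1
```

move_arm(moves=[[[0, 0, 0], [0, 0, 0]], [[0, 0, 0], [0, 0, 0]], [[0, 0, 0], [0, 0, 0]], [[0, 0, 0], [0, 0, 0]], [[0, 0, 0], [0, 0, 0]]])

```text
time: 16.23
ee_pos: [0.6073, 0.0644, 0.0695]
eef_rot: [[1.0, -0.009, -0.008], [-0.009, -1.0, -0.001], [-0.008, 0.001, -1.0]]
force: [-10.3, 0.4, 4.3]
opening: 0.502
grip_force: 83.1
```

move_arm(moves=[[[0, 0, 0], [0, 0, 0]], [[0, 0, 0], [0, 0, 0]], [[0, 0, 0], [0, 0, 0]], [[0, 0, 0], [0, 0, 0]], [[0, 0, 0], [0, 0, 0]]])

```text
time: 16.85
ee_pos: [0.6073, 0.0644, 0.0695]
eef_rot: [[1.0, -0.009, -0.008], [-0.009, -1.0, -0.001], [-0.008, 0.001, -1.0]]
force: [-9.7, -0.3, 3.7]
opening: 0.499
grip_force: 83.1
```

```bash
python3 go.py .607 .064 .07 -.5; python3 - <<'E'
from bench import viewer
from h import *
p,dp=viewer.grab_frame('scene');np.savez('scene3.npz',p=p,d=dp,**viewer.camera_info('scene'));w,dw=viewer.grab_frame('wrist')
cv2.imwrite('pics/p4.png',np.hstack([cv2.resize(p[190:295,270:410,::-1],(400,300)),cv2.resize(w[100:400,0:400,::-1],(400,300))]))
W=cloud(load('scene3'))
for n,(x0,x1,y0,y1) in {'contactor top':(.575,.635,.05,.08),'plate edge':(.645,.651,-.005,.13)}.items():
    f=(W[...,0]>x0)&(W[...,0]<x1)&(W[...,1]>y0)&(W[...,1]<y1)&(W[...,2]>.1)&(W[...,2]<.125);print(n,f.sum(),np.percentile(W[f][:,2],[10,50,90]))
E
```

```text
t 16.85 pos [0.6073 0.0644 0.0695] yaw -0.5 tilt [-0.008  0.001 -1.   ] F [-9.7 -0.3  3.7] grip 83.1 open 0.499
units [-0.008  0.011 -0.013] turn [0.07 0.44 0.  ]
contactor top 361 [0.11295393 0.11520362 0.11758296]
plate edge 233 [0.1043521  0.11423163 0.11679023]
```

View pics/p4.png

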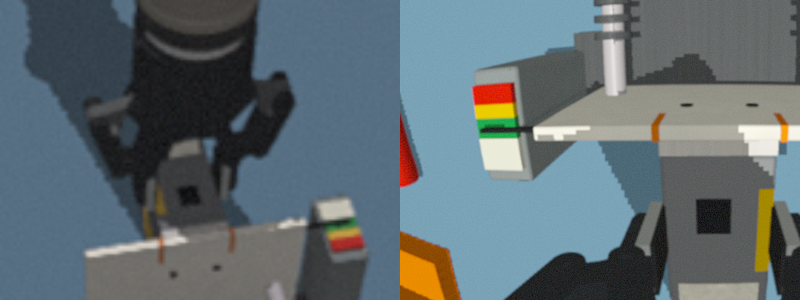

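The pointer is in the middle of the green at about 10–13 mm. The contactor is centred, with its top level with the plate edge (115 mm against 114 mm), and steady. I'll hand in.

```bash
python3 -c "
from bench import hand_in
print(hand_in())"
```

```text
the job is handed in; nothing more can be done
None
```

I handed the job in (no verdict came back) at about 17 s of the 58 s: I showed both labels to the reader, and the arm is still pressing the contactor on the plate at about 10 N, pointer mid-green, centred and level with the top edge.

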